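# Unstack the pantry tins and complete the caddy

### The job

Take the stack of pantry tins apart from the top down, one tin at a time: the big long tin belongs in the large tray and the smaller long tin in the smaller tray. Of the two little tins on top of the stack, one round and one square, put the kind that the two-bay caddy still lacks into its empty bay, and put the other, a duplicate of what the caddy already holds, into the grey spares basket. Stand every tin flat on the bottom of its place, and leave the tin already in the caddy and the tin on the cork board where they are.

Things in the scene. Friction and masses are not known exactly. Their poses are not given: they have to be found in the camera images.
- big_tin: Big long closed tin, white, its lid inlaid with a pale wooden panel, 150 (x) x 62 (y) x 45 mm high, about 0.4 kg: the bottom of the stack, standing on the counter. Its origin is the centre of its underside, z up, x along its length.
- mid_tin: Smaller long closed tin, same look, 112 (x) x 54 (y) x 40 mm high, about 0.26 kg, lying loose on top of the big tin, lengthwise. Origin at the centre of its underside, x along its length.
- round_tin: Little round tin of the stack, white, its lid inlaid with a pale wooden panel, 44 mm diameter, 42 mm high, about 0.12 kg. It stands loose on the smaller long tin beside the square one (either may be at either end; their centres are about 57 mm apart along the long tin). Origin at the centre of its underside, axis z.
- square_tin: Little square tin of the stack, white, its lid inlaid with a pale wooden panel, 42 x 42 x 42 mm, about 0.12 kg, on the smaller long tin beside the round one, its sides nearly along those of the long tin. Origin at the centre of its underside, x and y along its sides.
- round_twin: Another round tin just like the first. It is either the tin already in the caddy (about 71 mm along the caddy's +x from the caddy's origin) or stands on the cork board at the far side of the counter. Not to be moved. Origin at the centre of its underside.
- square_twin: Another square tin just like the first: where the round twin is in the caddy, this one is on the cork board, and the other way round. Not to be moved. Origin at the centre of its underside.
- big_tray: Large dark steel tray fixed on the counter, 174 (x) x 86 (y) mm outside, 166 x 78 mm inside, floor 4 mm thick, rim 10 mm above the counter. Origin at the centre of its underside, x along its length. Place of the big long tin, lengthwise.
- mid_tray: Smaller dark steel tray fixed on the counter, 136 (x) x 78 (y) mm outside, 128 x 70 mm inside, floor 4 mm thick, rim 10 mm above the counter. Origin at the centre of its underside, x along its length. Place of the smaller long tin, lengthwise.
- caddy: Dark steel caddy fixed on the counter, 146 (x) x 76 (y) mm outside, rim 12 mm above the counter, floor 4 mm thick, with a divider 12 mm high between two bays, each 67 (x) x 68 (y) mm inside. Its origin is on the underside, below the centre of the EMPTY bay; the centre of the other bay, which holds a tin, is 71 mm away along the caddy's +x.
- basket: Grey woven-look spares basket with a white edge, fixed on the counter, open on top, 124 (x) x 134 (y) mm outside, 112 x 122 mm inside, 42 mm high, floor 6 mm thick. Origin at the centre of its underside.

How it is judged:
By the outcome, as a careful person would: the job done as asked, in the order asked, and still so for the second after the job is handed in, with the robot touching nothing.
It also fails if it takes over 120 s, if anything falls off the work surface, if the arm or the gripper's body presses on something with over 40 N, if the wrist force passes 120 N, or if a joint passes its speed limit or range.

### The arm

A 7-joint arm with a two-finger parallel gripper is mounted at the origin on the work surface. World frame = base frame: x ahead of the robot, y to its left, z up, the work surface at z = 0. Lengths are in m, angles in rad, forces in N, time in s.
With the tool pointing down it reaches from about 0.425 to 0.875 m from the base axis. Payload 8.4 kg.
Tool frame: the origin (TCP) lies midway between the tips of the shut fingers; the grasp point (between the pads) lies hold_point_z behind it (hold_point_z is the distance from the TCP to the grasp point, in m); y points along the fingers, x is the direction in which the jaws open and shut, and the axes are right-handed (so a half turn about y gives the same grasp; the last joint's range is limited). The gripper opens to 85 mm and grips with 20 to 120 N. Pads are 22 mm wide; open, the fingers measure 114 mm over their backs; the gripper's body (76 mm by 85 mm) begins 54 mm behind the grasp point. The pads swing forward as they close: fully open they stand 13 mm farther back than shut.
Start: joints at [-1.442, 0.333, 0.04, 1.465, -0.013, 1.343, -0.059], TCP at [0.147, 0.633, 0.231] pointing down, gripper open.
Joint ranges: [-2.58, 2.58], [-0.38, 2.09], [-1.3, 1.39], [0.25, 2.4], [-1.5, 4.64], [0.08, 2.09], [-2.65, 2.65]. Speed limits (rad/s): [2.22, 2.22, 2.79, 2.79, 3.14, 3.14, 3.14].

### API

Orientations are given as a unit quaternion [x, y, z, w].
In Python, from cell import get_state, get_image, camera_info, hand_in, hold_point_z gives the robot as it stands.
- The arm moves only by the shell command python3 -m inch 'ROWS' [FORCE]. ROWS is JSON, a list of rows, each a list of 3 entries, a list of its own where there are three numbers: the shift along the tool's x, y, z in units of 30 mm (1.0 is 30 mm), then the turn about the tool's y in units of 8 degrees (1.0 is 8 degrees), then the gripper command: -1 is shut, 1 is fully open, values between are in proportion. A call has 1 to 10 rows; each row shifts and turns the commanded pose from where the row before left it, along the tool's axes as they then stand; what a row does not reach is not made up. A row lasts 1/10 s, in which the tool goes at most 50 mm and 8.59 degrees, less where a joint would pass 70% of its speed; a pose out of reach is approached as far as the arm can. A call is refused whole if a number of a shift passes 1 or a number of a turn 1, either way. A call with a gripper value outside its range is refused whole. The fingers move at their own pace and stop on an object; FORCE is the grip in N (left out, the last holds). Time passes only in rows, so rows that do not move let the fingers close. It gives the time, the measured TCP pose, the force and the opening at its end, in the units of the state.
- get_state(): the state, without advancing time (a new reading comes with each control period).
- get_image(name): name is "scene" or "top" or "wrist"; returns the picture (480x640x3 uint8, red, green, blue); there is no depth.
- camera_info(name): a dict with "fx", "fy", "cx", "cy" (pixels), "R" (3x3) and "t" (3): a world point X has camera coordinates R X + t; the wrist camera has in their place "hand_eye" (4x4, takes a point from camera to tool coordinates, whose origin is the TCP and whose axes are the tool frame's). Camera axes: x right, y down, z forward; pixel columns grow to the right and rows downward; lengths in m; the calibration is good to about 2 mm. A picture is of the moment at which its call begins: read the wrist's pose just before it. camera_info takes no time and is no camera call.
- hand_in(): hands the job in, once; it reports no verdict.
The state is a dict: "time": time; "joint_positions": joint angles; "joint_vel": joint speeds; "tau": joint torques, N m; "position": TCP position; "tool_rot": TCP orientation; "contact_force": force on the tool from outside, world axes, zero at the start; "ft_torque": the same for the moment, N m; "opening": opening from 0.0 (shut) to 1.0 (fully open).
Only numpy, scipy, OpenCV 4.12 (cv2) and the standard library are available. Lean on these libraries where they do the work, as an engineer would, in place of code of your own. Each camera call takes 0.05 s, during which the arm holds its last target. There are 200 camera calls.

## Working session

There is one attempt and no reset: what is moved stays moved. The work goes in short steps, Python scripts to look and compute and a shell command to move; the robot and the scene stay as the last step left them, time stands still between calls to the robot, and variables do not carry over. Pictures are saved under pics/ and viewed, about 12 in all and at most 16, crops included, and the job is handed in when it is done.

```bash
mkdir -p pics; ls
python3 - <<'E'
from cell import *
import cv2,numpy as np
s=get_state();print({k:np.round(v,3).tolist() for k,v in s.items()}, hold_point_z)
for n in("top","scene"):
    cv2.imwrite(f"pics/{n}0.png",get_image(n)[:,:,::-1]); print(n,camera_info(n))
print(camera_info("wrist"))
E
```

```text
pics
{'time': 0.0, 'joint_positions': [-1.442, 0.334, 0.04, 1.466, -0.013, 1.343, -0.059], 'joint_vel': [-0.0, -0.0, 0.002, -0.001, 0.0, -0.001, -0.0], 'tau': [0.001, -65.853, 1.366, -40.557, 0.017, 0.012, -0.0], 'position': [0.147, 0.633, 0.23], 'tool_rot': [0.554, 0.44, -0.44, -0.553], 'contact_force': [-0.498, 0.644, 0.627], 'ft_torque': [0.058, 0.002, 0.02], 'opening': 1.001} 0.0187
top {'fx': 564.0600503836268, 'fy': 564.0600503836268, 'cx': 319.4806176008658, 'cy': 231.30072654206577, 'R': array([[ 0.00416048, -0.99996772, -0.00687359],
       [-0.98145237, -0.00276583, -0.19168619],
       [ 0.19166099,  0.00754361, -0.9814322 ]]), 't': array([-0.00737093,  0.59809042,  1.1409023 ])}
scene {'fx': 591.7664892883078, 'fy': 591.7664892883078, 'cx': 338.23544346269955, 'cy': 243.36174375376373, 'R': array([[-0.67287581,  0.73964694,  0.0126709 ],
       [ 0.59066359,  0.5474964 , -0.59275983],
       [-0.44537026, -0.39136951, -0.8052796 ]]), 't': array([ 0.39521068, -0.2809773 ,  1.66110754])}
{'fx': 354.7782302463259, 'fy': 354.7782302463259, 'cx': 319.31732023001774, 'cy': 236.5428545933122, 'hand_eye': array([[ 9.99999840e-01, -2.95508181e-04,  4.81436496e-04,
        -1.25572923e-03],
       [-5.51487326e-04, -3.26124671e-01,  9.45326608e-01,
        -1.42934058e-01],
       [-1.22343428e-04, -9.45326722e-01, -3.26124782e-01,
         8.44242341e-02],
       [ 0.00000000e+00,  0.00000000e+00,  0.00000000e+00,
         1.00000000e+00]])}
```

View pics/top0.png

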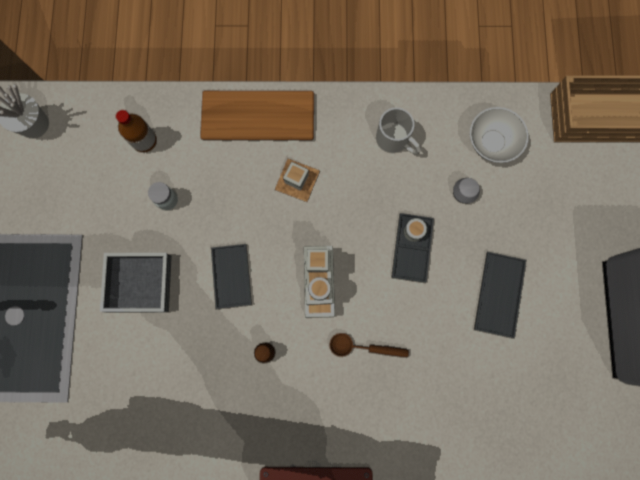

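View pics/scene0.png

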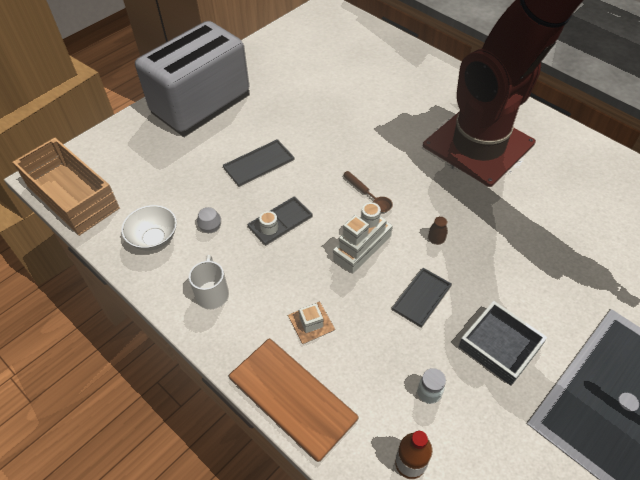

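```bash
cat > h.py <<'E'
from cell import *
import cv2, numpy as np
from scipy.spatial.transform import Rotation as Rn
def cam(name, st=None):
    c=camera_info(name); K=np.array([[c['fx'],0,c['cx']],[0,c['fy'],c['cy']],[0,0,1]])
    if name!="wrist": return K,np.array(c['R']),np.array(c['t'])
    T=np.eye(4); T[:3,:3]=Rn.from_quat(st['tool_rot']).as_matrix(); T[:3,3]=st['position']
    M=np.linalg.inv(T@np.array(c['hand_eye'])); return K,M[:3,:3],M[:3,3]
def rect(img,C,z,x0,x1,y0,y1,s=1000.):
    """metric picture of plane z: right = -y, up = +x, s px per m"""
    K,R,t=C; A=np.array([[0,-1/s,x1],[-1/s,0,y1],[0,0,z],[0,0,1]])
    H=K@np.c_[R,t]@A
    return cv2.warpPerspective(img,H,(int((y1-y0)*s),int((x1-x0)*s)),flags=cv2.INTER_LINEAR|cv2.WARP_INVERSE_MAP)
def yaw(st):  # world direction of jaws (tool x) in degrees
    a=Rn.from_quat(st['tool_rot']).as_matrix()[:,0]; return np.degrees(np.arctan2(a[1],a[0]))
def go(x,y,z=None,jaw=None):
    """steps (tool x,y,z units; turns) to TCP target, turn first"""
    st=get_state(); R=Rn.from_quat(st['tool_rot']).as_matrix(); p=np.array(st['position'])
    t=0
    if jaw is not None:
        d=(jaw-yaw(st)+90)%180-90; t=-d/8; R=Rn.from_euler('z',d,degrees=True).as_matrix()@R
    d=np.array([x,y,p[2] if z is None else z])-p
    print('shift units (after turn)',np.round(R.T@d/.03,2),'turn units',round(t,2),'now',np.round(p,4),'jaw',round(yaw(st),2),'F',np.round(st['contact_force'],1),'open',round(st['opening'],3),'t',round(st['time'],2))
E
python3 - <<'E'
from h import *
img=cv2.imread("pics/top0.png"); C=cam("top")
x0,x1,y0,y1=.3,.95,-.45,.45
for z in(.01,.042):
    r=rect(img,C,z,x0,x1,y0,y1); g=r.max(2); m=((g<75)*255).astype('u1'); m=cv2.morphologyEx(m,cv2.MORPH_CLOSE,np.ones((7,7)))
    for c in cv2.findContours(m,0,2)[0]:
        (u,v),(w,h),a=cv2.minAreaRect(c)
        if 40<min(w,h)<160: print(z,'xy',round(x1-v/1000,4),round(y1-u/1000,4),'wh',round(w),round(h),round(a,1))
def tile(z,xc,yc): return cv2.resize(rect(img,C,z,xc-.1,xc+.1,yc-.1,yc+.1,2000),(400,400))
r=rect(img,C,.085,.4,.8,-.2,.2,1500)
cv2.imwrite("pics/r1.png",r)
E
```

```text
0.01 xy 0.3455 0.11 wh 41 44 90.0
0.01 xy 0.3616 -0.1115 wh 167 44 0.4
0.01 xy 0.4945 0.3955 wh 111 109 90.0
0.01 xy 0.4707 -0.3964 wh 89 172 12.3
0.01 xy 0.5081 0.1872 wh 134 78 83.5
0.01 xy 0.5726 -0.2095 wh 76 145 8.6
0.01 xy 0.8359 0.4114 wh 101 58 44.1
0.042 xy 0.3621 -0.109 wh 162 43 0.4
0.042 xy 0.4915 0.391 wh 109 118 90.0
0.042 xy 0.4681 -0.3854 wh 84 167 12.2
0.042 xy 0.5044 0.1818 wh 131 76 83.5
0.042 xy 0.5673 -0.2046 wh 74 141 8.4
0.042 xy 0.8236 0.4002 wh 99 57 44.0
```

View pics/r1.png

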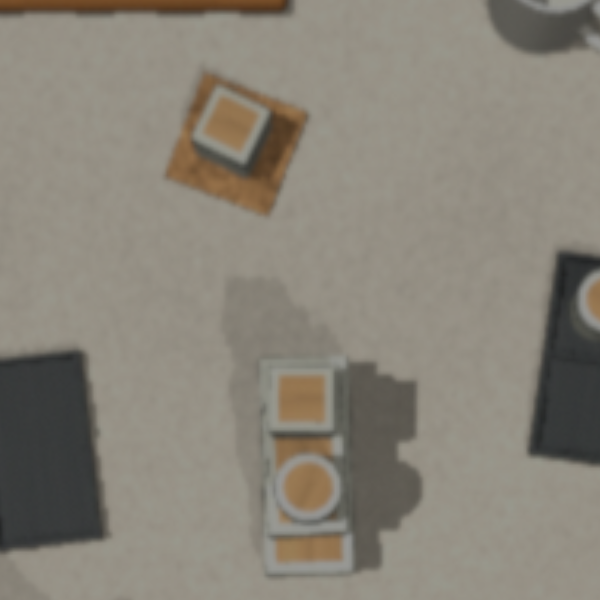

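Run:
```python
from h import *
img=cv2.imread("pics/top0.png"); C=cam("top")
def bp(u,v,z):
    K,R,t=C; d=R.T@np.linalg.inv(K)@[u,v,1]; c=-R.T@t; return c+d*(z-c[2])/d[2]
for n,u,v,z in(("sq",318,260,.127),("rd",319.5,289.5,.127),("basket",137,283,.042),("b1",103,254,.042),("b2",171,254,.042),("b3",166,311,.042),("bottle",123,116,.15)): print(n,bp(u,v,z).round(3))
go(.54,0,.26,91.5)
go(.35,.52,.26,91.5)
```

```text
sq [ 0.527 -0.003  0.127]
rd [ 0.468 -0.006  0.127]
basket [0.488 0.381 0.042]
b1 [0.55  0.459 0.042]
b2 [0.551 0.313 0.042]
b3 [0.43  0.316 0.042]
bottle [0.819 0.397 0.15 ]
shift units (after turn) [-21.43  -0.95 -12.55] turn units -1.82 now [0.1467 0.6328 0.2305] jaw 76.95 F [ 0.4 -0.7 -0.9] open 1.001 t 0.1
shift units (after turn) [-3.94 -0.98 -6.68] turn units -1.82 now [0.1467 0.6328 0.2305] jaw 76.95 F [ 0.4 -0.7 -0.9] open 1.001 t 0.1
```

```bash
python3 -m inch '[[[0,-0.5,-0.5],-0.91,1],[[0,-0.5,-0.5],-0.91,1],[[-0.6,0,-1],0,1],[[-0.6,0,-1],0,1],[[-0.8,0,-1],0,1],[[-0.8,0,-1],0,1],[[-0.8,0,-1],0,1],[[-0.8,0,-1],0,1],[[-0.8,0,-1],0,1],[[-0.8,0,-1],0,1]]' 40; python3 -m inch '[[[-1,0,-0.8],0,1],[[-1,0,-0.8],0,1],[[-1,0,-0.5],0,1],[[-1,0,0],0,1],[[-1,0,0],0,1],[[-1,0,0],0,1],[[-1,0,0],0,1],[[-1,0,0],0,1],[[-1,0,0],0,1],[[-1,0,0],0,1]]'; python3 -c "
from h import *
go(.5,0,.26,91.5)"
```

```text
time: 1.1
position: [0.422, 0.4534, 0.261]
tool_rot: [-0.493, -0.506, 0.507, 0.493]
contact_force: [0.4, -0.4, 0.8]
opening: 0.997
time: 2.1
position: [0.4915, 0.1551, 0.261]
tool_rot: [-0.493, -0.506, 0.507, 0.493]
contact_force: [0.1, 0.7, -0.0]
opening: 1.0
shift units (after turn) [-5.18  0.03 -0.15] turn units 0.0 now [0.4915 0.1551 0.261 ] jaw 91.51 F [ 0.1  0.7 -0. ] open 1.0 t 2.1
```

```bash
python3 -m inch '[[[-1,0,0],0,1],[[-1,0,0],0,1],[[-1,0,-0.1],0,1],[[-1,0,-0.1],0,1],[[-1,0,0],0,1],[[-0.2,0,0],0,1],[[0,0,0],0,1]]'
python3 - <<'E'
from h import *
s=get_state(); im=get_image("wrist")[:,:,::-1]; go(.5,0,.26,91.5)
r=rect(im,cam("wrist",s),.127,.4,.6,-.1,.1,3000)
cv2.imwrite("pics/w0.png",im); cv2.imwrite("pics/w1.png",r)
hsv=cv2.cvtColor(r,cv2.COLOR_BGR2HSV)
m=cv2.inRange(hsv,(5,70,80),(25,255,255)); m=cv2.morphologyEx(m,cv2.MORPH_OPEN,np.ones((5,5)))
for c in cv2.findContours(m,0,2)[0]:
    (u,v),(w,h),a=cv2.minAreaRect(c)
    if min(w,h)>20: print('xy',round(.6-v/3000,4),round(.1-u/3000,4),'mm',round(w/3,1),round(h/3,1),round(a,1))
E
```

```text
time: 2.8
position: [0.5018, -0.0003, 0.2612]
tool_rot: [-0.494, -0.506, 0.506, 0.494]
contact_force: [0.1, 0.6, 0.1]
opening: 1.003
shift units (after turn) [-0.03  0.04  0.06] turn units -0.0 now [0.5018 0.0011 0.2612] jaw 91.49 F [-0.3  0.5  0.8] open 1.002 t 2.85
xy 0.4316 -0.006 mm 13.7 35.5 88.5
xy 0.4508 0.0072 mm 8.8 7.4 87.0
xy 0.4712 -0.0067 mm 31.7 31.3 90.0
xy 0.4892 -0.0032 mm 13.0 33.0 90.0
xy 0.5278 -0.0025 mm 30.3 29.7 90.0
```

View pics/w1.png

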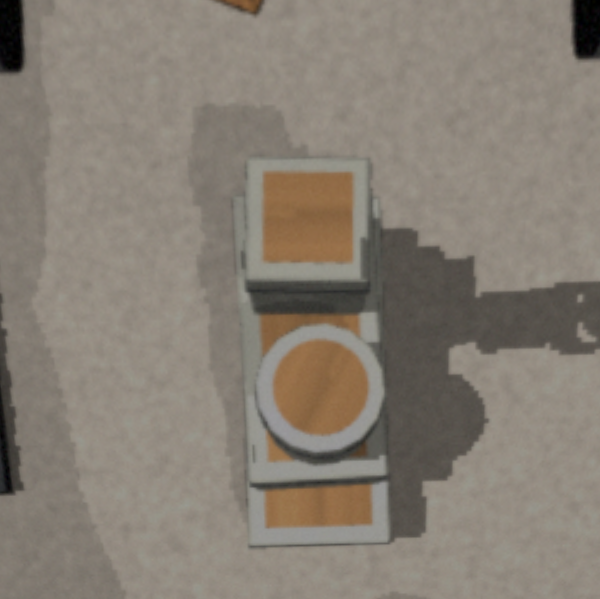

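```bash
python3 -m inch '[[[-0.12,0,-0.87],0.19,1],[[0,1,0],0,1],[[0,1,0],0,1],[[0,1,0],0,1],[[0,1,0],0,1],[[0,0.8,0],0,1],[[0,0.5,0],0,1],[[0,0.27,0],0,1],[[0,0,0],0,1]]'; python3 -c "
from h import *
go(.5278,-.0025,.094,90)"
```

```text
time: 3.75
position: [0.5275, -0.0012, 0.0933]
tool_rot: [-0.499, -0.5, 0.501, 0.5]
contact_force: [-0.0, -0.6, 1.0]
opening: 1.002
shift units (after turn) [-0.04 -0.02 -0.01] turn units 0.01 now [ 0.5275 -0.0012  0.0933] jaw 90.08 F [-0.  -0.6  1. ] open 1.002 t 3.75
```

```bash
python3 -m inch '[[[-0.04,0,0],0,-1],[[0,0,0],0,-1],[[0,0,0],0,-1],[[0,0,0],0,-1],[[0,0,0],0,-1],[[0,0,0],0,-1],[[0,0,0],0,-1],[[0,0,0],0,-1],[[0,0,0],0,-1]]' 40
python3 - <<'E'
from h import *
s=get_state(); im=get_image("wrist")[:,:,::-1]; cv2.imwrite("pics/w2.png",im); go(.5278,-.0025,.2,90)
E
```

```text
time: 4.65
position: [0.5289, -0.0032, 0.0952]
tool_rot: [0.5, 0.501, -0.499, -0.5]
contact_force: [-0.8, -0.4, 5.9]
opening: 0.486
shift units (after turn) [ 0.03 -3.49  0.03] turn units -0.0 now [ 0.5289 -0.0032  0.0952] jaw 89.99 F [-0.6  0.1  6.5] open 0.483 t 4.7
```

View pics/w2.png

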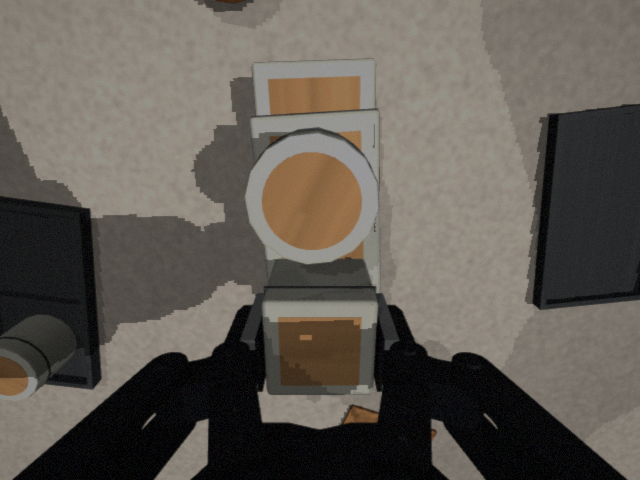

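```bash
python3 -m inch '[[[0,-0.3,0],0,-1],[[0,-0.6,0],0,-1],[[0,-0.9,0],0,-1],[[-0.5,-0.6,0],0.54,-1],[[-1,0,0],0.53,-1],[[-1,0,0],0,-1],[[-1,0,0],0,-1],[[-1,0,0],0,-1],[[-1,0,0],0,-1],[[-0.7,0,-0.3],0,-1]]'
python3 - <<'E'
from h import *
go(.5375,-.2042,.06,81.4)
E
```

```text
time: 5.7
position: [0.5122, -0.1915, 0.1668]
tool_rot: [-0.536, -0.461, 0.461, 0.537]
contact_force: [1.2, 0.4, -2.1]
opening: 0.489
shift units (after turn) [-0.29  3.56 -0.9 ] turn units -0.01 now [ 0.5122 -0.1915  0.1668] jaw 81.29 F [ 1.2  0.4 -2.1] open 0.489 t 5.7
```

```bash
python3 -m inch '[[[-0.3,0,-0.9],0,-1],[[0,0.5,0],0,-1],[[0,1,0],0,-1],[[0,0.7,0],0,-1],[[0,0.2,0],0,-1],[[0,0,0],0,-1]]'
python3 - <<'E'
from h import *
s=get_state(); im=get_image("wrist")[:,:,::-1]; go(.5375,-.2042,.06,81.4)
r=rect(im,cam("wrist",s),.012,.42,.68,-.33,-.07,2300)
cv2.circle(r,(int((-.07+.2042)*2300),int((.68-.5375)*2300)),3,(0,0,255),-1)
cv2.imwrite("pics/w3.png",r)
E
```

```text
time: 6.3
position: [0.5383, -0.2017, 0.0937]
tool_rot: [-0.535, -0.461, 0.462, 0.536]
contact_force: [-0.6, -0.3, -1.9]
opening: 0.48
shift units (after turn) [-0.08  1.16  0.04] turn units 0.0 now [ 0.5391 -0.202   0.0947] jaw 81.43 F [-0.1  0.3 -0.3] open 0.483 t 6.35
```

View pics/w3.png

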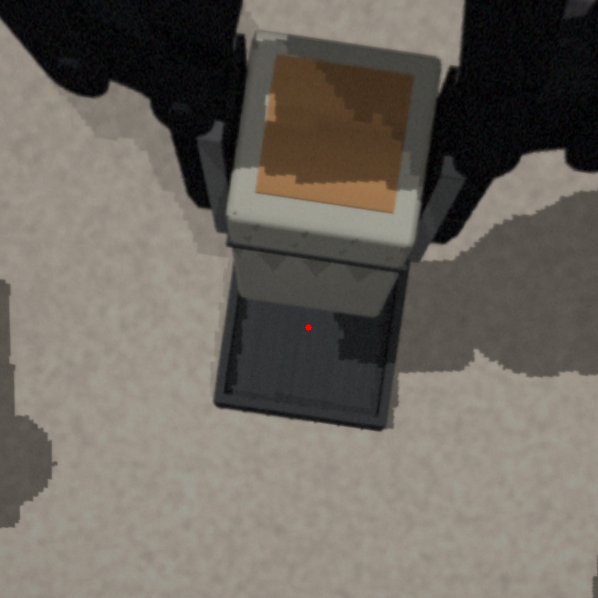

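```bash
python3 -m inch '[[[-0.11,0.6,0.05],0,-1],[[0,0.9,0],0,-1],[[0,0.6,0],0,-1],[[0,0.3,0],0,-1],[[0,0,0],0,-1]]'
python3 - <<'E'
from h import *
go(.537,-.2053,.0145,81.4)
E
```

```text
time: 6.85
position: [0.5371, -0.205, 0.0223]
tool_rot: [-0.536, -0.461, 0.461, 0.536]
contact_force: [-0.5, 0.4, -1.2]
opening: 0.486
shift units (after turn) [-0.01  0.26  0.  ] turn units 0.0 now [ 0.5371 -0.205   0.0223] jaw 81.44 F [-0.5  0.4 -1.2] open 0.486 t 6.85
```

```bash
python3 -m inch '[[[0,0.14,0],0,-1],[[0,0.08,0],0,-1],[[0,0.03,0],0,-1],[[0,0,0],0,-1]]'; python3 -c "
from h import *
s=get_state(); im=get_image('wrist')[:,:,::-1]; cv2.imwrite('pics/w4.png',im)"
```

```text
time: 7.25
position: [0.5373, -0.2052, 0.015]
tool_rot: [0.536, 0.461, -0.461, -0.536]
contact_force: [-0.1, -0.7, -1.8]
opening: 0.488
```

View pics/w4.png

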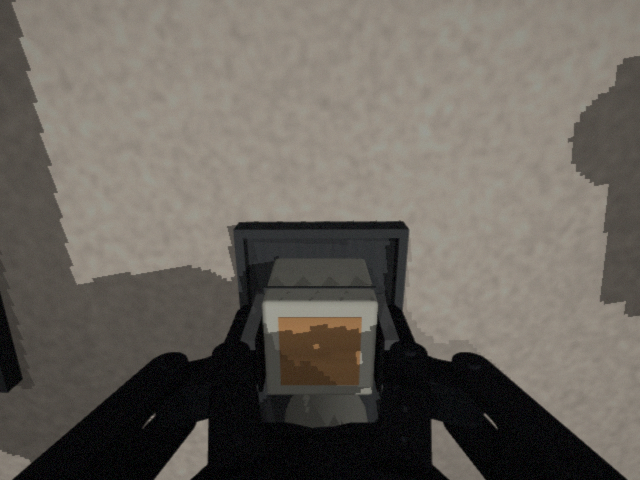

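```bash
for i in 1 2; do python3 -m inch '[[[0,0.04,0],0,-1],[[0,0,0],0,-1]]' | egrep 'pos|force'; done
```

```text
position: [0.5374, -0.2053, 0.0142]
contact_force: [-1.4, 1.6, 6.0]
position: [0.5374, -0.2053, 0.0141]
contact_force: [-9.3, 3.4, 21.1]
```

```bash
python3 -m inch '[[[0,-0.04,0],0,-1],[[0,0,0],0,0.1],[[0,0,0],0,0.4],[[0,0,0],0,0.4],[[0,0,0],0,0.4]]' | egrep 'pos|force|open'; python3 -m inch '[[[0,-0.3,0],0,0.4],[[0,-1,0],0,0.4],[[0,-1,0],0,0.4],[[0,-1,0],0,0.4],[[0.5,-1,0],0,1],[[1,-0.8,0],-0.54,1],[[1,0,0.1],-0.54,1],[[1,0,0],0,1],[[0.5,0,0],0,1],[[0,0,0],0,1]]';python3 - <<'E'
from h import *
s=get_state(); im=get_image("wrist")[:,:,::-1]; go(.4712,-.0067,.094,92)
r=rect(im,cam("wrist",s),.046,.45,.65,-.3,-.1,2500)
cv2.imwrite("pics/w5.png",r)
E
```

```text
position: [0.5371, -0.2052, 0.0134]
contact_force: [-0.2, -0.2, 0.7]
opening: 0.698
time: 9.2
position: [0.5432, -0.0828, 0.167]
tool_rot: [0.499, 0.502, -0.501, -0.499]
contact_force: [-0.1, -1.4, 1.0]
opening: 1.002
shift units (after turn) [2.69 2.43 2.31] turn units -0.23 now [ 0.5431 -0.0848  0.1671] jaw 90.17 F [ 0.1 -1.1  0.5] open 0.998 t 9.25
```

View pics/w5.png

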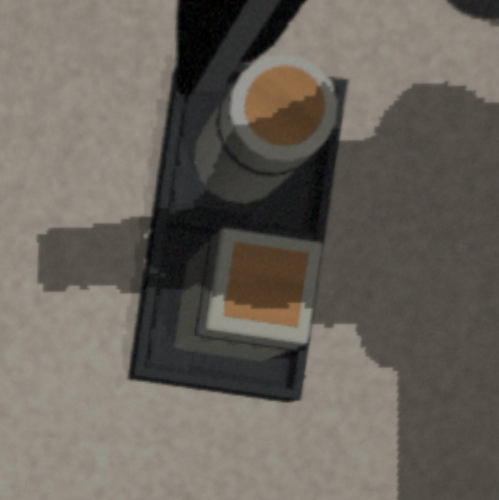

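```bash
python3 -m inch '[[[0.5,-0.6,0.5],-0.23,1],[[1,0,1],0,1],[[1,0,0.8],0,1],[[0.2,0,0],0,1],[[0,0,0],0,1]]';python3 - <<'E'
from h import *
s=get_state(); im=get_image("wrist")[:,:,::-1]; 
C=cam("wrist",s); 
r=rect(im,C,.127,.4,.6,-.1,.1,3000); cv2.imwrite("pics/w6.png",r)
m=cv2.inRange(cv2.cvtColor(r,cv2.COLOR_BGR2HSV),(5,70,80),(25,255,255)); m=cv2.morphologyEx(m,cv2.MORPH_OPEN,np.ones((5,5)))
for c in cv2.findContours(m,0,2)[0]:
    (u,v),(w,h),a=cv2.minAreaRect(c)
    if min(w,h)>20: print('xy',round(.6-v/3000,4),round(.1-u/3000,4),'mm',round(w/3,1),round(h/3,1),round(a,1))
go(.4712,-.0067,.094,92)
E
```

```text
time: 9.75
position: [0.4719, -0.0065, 0.185]
tool_rot: [0.492, 0.509, -0.508, -0.491]
contact_force: [0.5, 0.2, -0.8]
opening: 1.0
xy 0.4216 -0.0079 mm 12.8 32.6 87.3
xy 0.4438 0.0055 mm 7.7 7.0 90.0
xy 0.4712 -0.0068 mm 31.7 31.7 90.0
xy 0.5025 -0.0033 mm 35.4 31.5 86.6
xy 0.5909 0.0269 mm 50.5 37.5 20.6
shift units (after turn) [0.03 3.03 0.04] turn units -0.02 now [ 0.4723 -0.0075  0.1849] jaw 91.85 F [ 0.1  0.1 -0.2] open 1.002 t 9.8
```

View pics/w6.png

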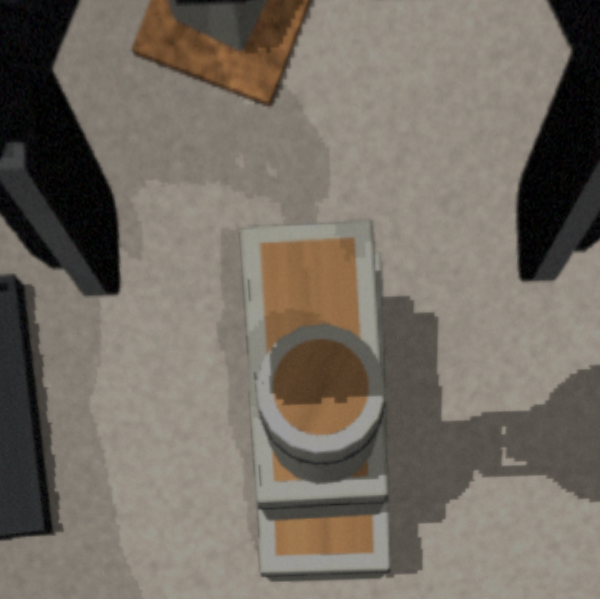

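```bash
python3 -m inch '[[[0,0.6,0],0,1],[[0,1,0],0,1],[[0,0.9,0],0,1],[[0,0.4,0],0,1],[[0,0.13,0],0,1],[[0,0,0],0,1]]'; python3 -m inch '[[[0,0,0],0,-1],[[0,0,0],0,-1],[[0,0,0],0,-1],[[0,0,0],0,-1],[[0,0,0],0,-1],[[0,0,0],0,-1],[[0,0,0],0,-1],[[0,0,0],0,-1]]' 40; python3 -m inch '[[[0,-0.3,0],0,-1],[[0,-0.6,0],0,-1],[[0,-0.9,0],0,-1],[[0,-1,0],0,-1],[[0,0,0],0,-1]]'; python3 -c "
from h import *
go(.489,.385,.19,90)"
```

```text
time: 10.4
position: [0.4723, -0.0072, 0.0939]
tool_rot: [-0.492, -0.508, 0.508, 0.492]
contact_force: [-0.4, -0.9, -0.0]
opening: 1.001
time: 11.2
position: [0.4724, -0.006, 0.0946]
tool_rot: [0.492, 0.509, -0.508, -0.491]
contact_force: [-1.9, 0.8, 5.7]
opening: 0.504
time: 11.7
position: [0.474, -0.0063, 0.1819]
tool_rot: [0.493, 0.51, -0.506, -0.49]
contact_force: [0.0, 0.3, -0.4]
opening: 0.505
shift units (after turn) [13.04 -0.25 -0.5 ] turn units 0.24 now [ 0.474  -0.0063  0.1819] jaw 91.9 F [ 0.   0.3 -0.4] open 0.505 t 11.7
```

```bash
python3 -m inch '[[[0.7,0,-0.1],0.24,-1],[[1,0,-0.1],0,-1],[[1,0,-0.1],0,-1],[[1,0,-0.1],0,-1],[[1,0,-0.1],0,-1],[[1,0,0],0,-1],[[1,0,0],0,-1],[[1,0,0],0,-1],[[1,0,0],0,-1],[[1,0,0],0,-1]]' >/dev/null; python3 -m inch '[[[1,0,0],0,-1],[[1,0,0],0,-1],[[1,0,0],0,-1],[[0.3,0,0],0,-1],[[0,0,0],0,-1]]'
python3 - <<'E'
from h import *
s=get_state(); im=get_image("wrist")[:,:,::-1]; 
r=rect(im,cam("wrist",s),.042,.38,.6,.275,.495,2500)
cv2.imwrite("pics/w7.png",r); go(.489,.385,.08,90)
E
```

```text
time: 13.2
position: [0.4854, 0.3849, 0.1769]
tool_rot: [-0.499, -0.5, 0.501, 0.499]
contact_force: [-0.7, 0.2, -1.1]
opening: 0.506
shift units (after turn) [ 0.06  3.24 -0.1 ] turn units 0.0 now [0.4861 0.3832 0.1771] jaw 90.01 F [-1.2  0.1 -0.8] open 0.506 t 13.25
```

View pics/w7.png

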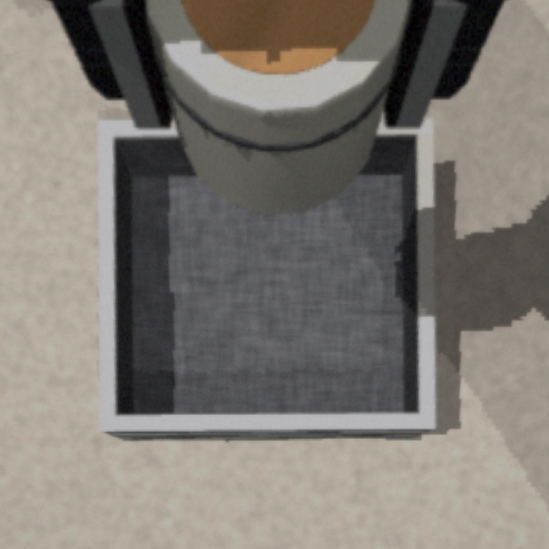

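```bash
python3 -m inch '[[[0.12,0.5,-0.12],0,-1],[[0,1,0],0,-1],[[0,1,0],0,-1],[[0,1,0],0,-1],[[0,0.9,0],0,-1],[[0,0.5,0],0,-1],[[0,0.3,0],0,-1],[[0,0.08,0],0,-1],[[0,0,0],0,-1]]'; python3 -m inch '[[[0,0.06,0],0,-1],[[0,0,0],0,-1]]'|egrep 'pos|force'
```

```text
time: 14.15
position: [0.4903, 0.3874, 0.0198]
tool_rot: [0.5, 0.5, -0.5, -0.5]
contact_force: [-0.0, 0.1, -1.8]
opening: 0.504
position: [0.4902, 0.3878, 0.0183]
contact_force: [0.5, -0.2, -1.0]
```

```bash
for i in 1 2; do python3 -m inch '[[[0,0.04,0],0,-1],[[0,0,0],0,-1]]' | egrep 'pos|force'; done
```

```text
position: [0.4899, 0.3874, 0.0164]
contact_force: [-0.5, -0.1, -0.4]
position: [0.4899, 0.3875, 0.0156]
contact_force: [-2.7, -1.6, 4.7]
```

Contact at the expected height; release, retreat and look back.

```bash
python3 -m inch '[[[0,0,0],0,0.1],[[0,0,0],0,0.4],[[0,0,0],0,0.4],[[0,0,0],0,0.4],[[0,-0.3,0],0,0.4],[[0,-1,0],0,0.4],[[0,-1,0],0,0.4],[[0,-1,0],0,0.4],[[0,-1,0],0,0.6],[[-0.3,-1,0],0,1]]' ; python3 -m inch '[[[-1,-0.3,0],0,1],[[-1,0,0],0,1],[[-1,0,0],0,1],[[-1,0,0],0,1],[[0,0,0],0,1]]'
python3 - <<'E'
from h import *
s=get_state(); im=get_image("wrist")[:,:,::-1]; 
r=rect(im,cam("wrist",s),.048,.38,.6,.275,.495,1500)
t=rect(get_image("top")[:,:,::-1],cam("top"),.048,.38,.6,.275,.495,1500)
cv2.imwrite("pics/w8.png",np.hstack([r,t])); go(.495,-.005,.19,93.3)
E
```

```text
time: 15.75
position: [0.4893, 0.3794, 0.176]
tool_rot: [0.5, 0.501, -0.5, -0.5]
contact_force: [-0.6, 0.3, 0.2]
opening: 0.942
time: 16.25
position: [0.4908, 0.2536, 0.1841]
tool_rot: [0.502, 0.499, -0.498, -0.501]
contact_force: [0.1, -0.5, -1.1]
opening: 0.999
shift units (after turn) [-8.76 -0.21  0.34] turn units -0.42 now [0.49   0.2581 0.1839] jaw 89.91 F [ 0.3  0.9 -0.4] open 1.003 t 16.35
```

View pics/w8.png

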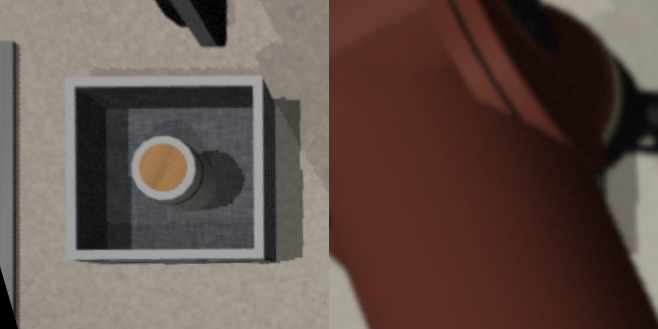

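```bash
python3 -m inch '[[[-0.7,0,0],-0.42,1],[[-1,0,0],0,1],[[-1,0,0],0,1],[[-1,0,0],0,1],[[-1,0,0],0,1],[[-1,0,0],0,1],[[-1,0,0.1],0,1],[[-1,0,0.1],0,1],[[-1,0,0.1],0,1],[[0,0,0],0,1]]'
python3 - <<'E'
from h import *
s=get_state(); im=get_image("wrist")[:,:,::-1]; 
r=rect(im,cam("wrist",s),.085,.4,.6,-.1,.1,3000)
cv2.imwrite("pics/w9.png",r);
m=cv2.inRange(cv2.cvtColor(r,cv2.COLOR_BGR2HSV),(5,60,60),(25,255,255)); m=cv2.morphologyEx(m,cv2.MORPH_OPEN,np.ones((5,5)))
for c in cv2.findContours(m,0,2)[0]:
    (u,v),(w,h),a=cv2.minAreaRect(c)
    if min(w,h)>20: print('xy',round(.6-v/3000,4),round(.1-u/3000,4),'mm',round(w/3,1),round(h/3,1),round(a,1))
go(.495,-.005,.07,93.3)
E
```

```text
time: 17.35
position: [0.4951, -0.0059, 0.1836]
tool_rot: [-0.487, -0.513, 0.513, 0.486]
contact_force: [0.6, 0.6, -0.6]
opening: 1.001
xy 0.4321 -0.0075 mm 15.4 39.6 87.7
xy 0.4999 -0.0034 mm 96.7 38.5 86.6
shift units (after turn) [-0.05  3.78  0.01] turn units -0.01 now [ 0.4952 -0.0035  0.1835] jaw 93.23 F [0.6 1.1 0.2] open 0.999 t 17.4
```

View pics/w9.png

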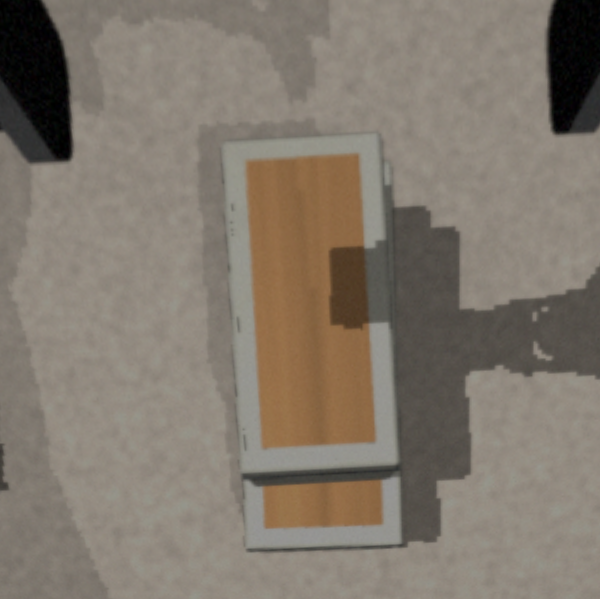

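```bash
python3 -m inch '[[[0.03,0.6,-0.16],-0.02,1],[[0,1,0],0,1],[[0,1,0],0,1],[[0,1,0],0,1],[[0,0.6,0],0,1],[[0,0.29,0],0,1],[[0,0,0],0,1]]'; python3 -m inch '[[[0,0,0],0,-1],[[0,0,0],0,-1],[[0,0,0],0,-1],[[0,0,0],0,-1],[[0,0,0],0,-1],[[0,0,0],0,-1],[[0,0,0],0,-1]]' 70; python3 -m inch '[[[0,-0.2,0],0,-1],[[0,-0.4,0],0,-1],[[0,-0.8,0],0,-1],[[0,-0.6,0],0,-1],[[0,0,0],0,-1]]'
python3 - <<'E'
from h import *
s=get_state(); cv2.imwrite("pics/w10.png",np.hstack([cv2.resize(get_image(n),None,fx=.6,fy=.6)[:,:,::-1] for n in("wrist","scene")]))
go(.5081,.1872,.11,96.5)
E
```

```text
time: 18.1
position: [0.4992, -0.0003, 0.0475]
tool_rot: [-0.484, -0.515, 0.516, 0.484]
contact_force: [-0.8, 1.1, 0.8]
opening: 1.001
time: 18.8
position: [0.5006, -0.0014, 0.0497]
tool_rot: [0.485, 0.516, -0.514, -0.484]
contact_force: [-0.7, 0.7, 6.5]
opening: 0.624
time: 19.3
position: [0.5013, -0.0015, 0.1114]
tool_rot: [0.485, 0.516, -0.514, -0.484]
contact_force: [1.1, -0.2, -2.3]
opening: 0.621
shift units (after turn) [ 6.22 -0.04 -0.99] turn units -0.37 now [ 0.4997 -0.0014  0.1087] jaw 93.51 F [-0.6 -0.1 -2.3] open 0.623 t 19.4
```

View pics/w10.png

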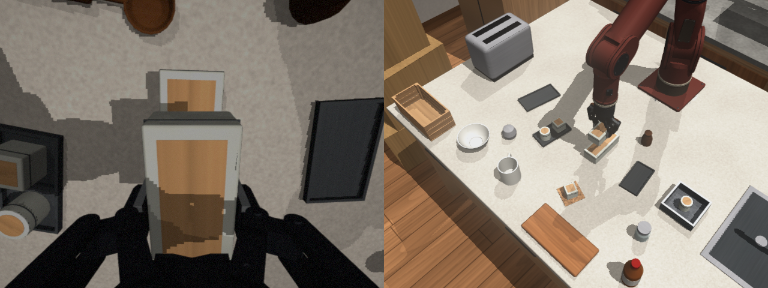

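```bash
python3 -m inch '[[[0.5,-0.3,0],-0.37,-1],[[0,0,0],0,-1],[[0,0,0],0,-1]]'|grep pos
python3 - <<'E'
from h import *
s=get_state(); im=get_image("wrist")[:,:,::-1]
x0,x1,y0,y1=.4,.62,.12,.26
r=rect(im,cam("wrist",s),.01,x0,x1,y0,y1,2000); cv2.imwrite("pics/w11.png",r)
m=((r.max(2)<75)*255).astype('u1'); m=cv2.morphologyEx(m,cv2.MORPH_CLOSE,np.ones((9,9)))
for c in cv2.findContours(m,0,2)[0]:
    (u,v),(w,h),a=cv2.minAreaRect(c)
    if min(w,h)>40: print('xy',round(x1-v/2000,4),round(y1-u/2000,4),'mm',round(w/2,1),round(h/2,1),round(a,1))
go(.5081,.1872,.11,96.5)
E
```

```text
position: [0.4985, 0.0141, 0.1171]
xy 0.448 0.2403 mm 39.5 94.0 0.0
xy 0.5069 0.1828 mm 138.1 87.8 83.4
xy 0.6028 0.17 mm 34.5 99.0 90.0
shift units (after turn) [ 5.71  0.23 -0.98] turn units -0.0 now [0.4984 0.0136 0.117 ] jaw 96.5 F [-0.  -0.7 -2.2] open 0.622 t 19.75
```

```bash
python3 -m inch '[[[0.5,0,-0.2],0,-1],[[1,0,-0.2],0,-1],[[1,0,-0.2],0,-1],[[1,0,-0.2],0,-1],[[1,0,-0.2],0,-1],[[0.8,0,0],0,-1],[[0.4,0,0],0,-1],[[0,0,0],0,-1]]'|grep pos
python3 - <<'E'
from h import *
go(.5085,.1872,.013,96.5)
s=get_state(); im=get_image("wrist")[:,:,::-1]
r=rect(im,cam("wrist",s),.01,.38,.62,.08,.30,2400); cv2.imwrite("pics/w12.png",r)
E
```

```text
position: [0.5086, 0.1886, 0.1168]
shift units (after turn) [-0.05  3.46  0.01] turn units 0.02 now [0.5086 0.1886 0.1168] jaw 96.63 F [ 0.4 -0.1 -1.3] open 0.624 t 20.55
```

View pics/w12.png

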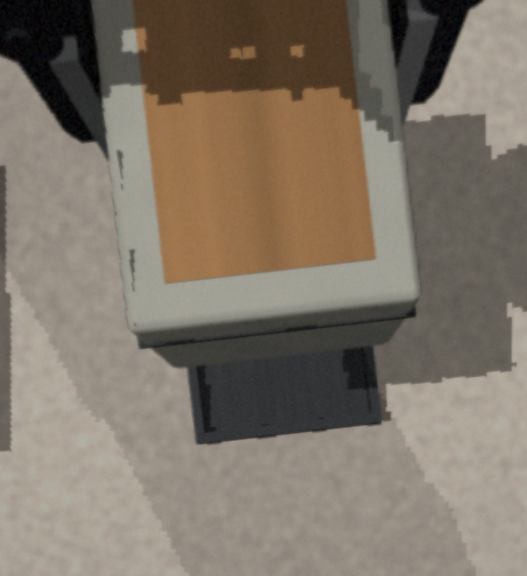

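```bash
python3 -m inch '[[[-0.05,0.6,0.03],0.04,-1],[[0,1,0],0,-1],[[0,1,0],0,-1],[[0,0.6,0],0,-1],[[0,0.3,0],0,-1],[[0,0,0],0,-1],[[0,0,0],0,-1]]'|egrep 'pos|force'; python3 -m inch '[[[0,0.08,0],0,-1],[[0,0,0],0,-1]]'|egrep 'pos|force';python3 -m inch '[[[0,0.04,0],0,-1],[[0,0,0],0,-1]]'|egrep 'pos|force'
```

```text
position: [0.5092, 0.1845, 0.0132]
contact_force: [0.8, 1.3, -2.3]
position: [0.5089, 0.1852, 0.0106]
contact_force: [0.3, -0.2, -1.9]
position: [0.5085, 0.1852, 0.0089]
contact_force: [-0.2, 1.2, -2.2]
```

```bash
python3 -m inch '[[[0,0.03,0],0,-1],[[0,0,0],0,-1]]'|egrep 'pos|force';python3 -m inch '[[[0,0.03,0],0,-1],[[0,0,0],0,-1]]'|egrep 'pos|force'
```

```text
position: [0.5085, 0.1852, 0.0087]
contact_force: [-5.6, -2.1, 10.0]
position: [0.5085, 0.1852, 0.0087]
contact_force: [-9.3, -4.0, 22.3]
```

```bash
python3 -m inch '[[[0,-0.05,0],0,-1],[[0,0,0],0,0.4],[[0,0,0],0,0.7],[[0,0,0],0,0.7],[[0,-0.3,0],0,0.7],[[0,-1,0],0,0.7],[[0,-1,0],0,0.7],[[0,-1,0],0,1],[[0,-1,0],0,1],[[0,-1,0],0,1]]'|egrep 'pos|force|open';python3 -m inch '[[[-1,-0.3,0],0.2,1],[[-1,0,0],0.2,1],[[-1,0,0],0,1],[[-1,0,0],0,1],[[-1,0,0],0,1],[[-1,0,0],0,1],[[0,0,0],0,1]]'
python3 - <<'E'
from h import *
s=get_state(); im=get_image("wrist")[:,:,::-1]
C=cam("wrist",s)
for nm,z,(x0,x1,y0,y1) in(("big",.045,(.39,.6,-.1,.1)),("mid",.044,(.42,.6,.1,.27))):
    r=rect(im,C,z,x0,x1,y0,y1,2000); cv2.imwrite(f"pics/w13{nm}.png",r)
    m=cv2.inRange(cv2.cvtColor(r,cv2.COLOR_BGR2HSV),(5,60,60),(25,255,255)); m=cv2.morphologyEx(m,cv2.MORPH_OPEN,np.ones((5,5)))
    for c in cv2.findContours(m,0,2)[0]:
        (u,v),(w,h),a=cv2.minAreaRect(c)
        if min(w,h)>40: print(nm,'xy',round(x1-v/2000,4),round(y1-u/2000,4),'mm',round(w/2,1),round(h/2,1),round(a,1))
go(.495,-.005,.15,93)
E
```

```text
position: [0.5084, 0.1848, 0.1693]
contact_force: [1.0, 0.7, -1.0]
opening: 0.999
time: 23.8
position: [0.5199, -0.0002, 0.1768]
tool_rot: [-0.489, -0.511, 0.511, 0.488]
contact_force: [-1.0, 0.2, -0.2]
opening: 1.006
big xy 0.4941 -0.0051 mm 134.7 46.3 88.3
mid xy 0.508 0.1847 mm 96.8 38.6 83.9
shift units (after turn) [-0.2   0.89  0.84] turn units -0.04 now [0.5199 0.0024 0.1767] jaw 92.65 F [0.4 0.3 0.6] open 1.004 t 23.85
```

```bash
python3 -m inch '[[[-0.22,0.5,0.88],0.12,1],[[0,1,0],0,1],[[0,1,0],0,1],[[0,1,0],0,1],[[0,0,0],0,1],[[0,0,0],0,1]]'; python3 -c "
from h import *
go(.4941,-.0051,.006,91.7)"
```

```text
time: 24.45
position: [0.4941, -0.0022, 0.0719]
tool_rot: [-0.491, -0.508, 0.509, 0.491]
contact_force: [0.5, -0.1, 0.4]
opening: 1.0
shift units (after turn) [-0.1  2.2 -0. ] turn units 0.04 now [ 0.4941 -0.0022  0.0719] jaw 92.0 F [ 0.5 -0.1  0.4] open 1.0 t 24.45
```

```bash
python3 -m inch '[[[-0.1,0.6,0],0.04,1],[[0,0.8,0],0,1],[[0,0.5,0],0,1],[[0,0.3,0],0,1],[[0,0,0],0,1]]';python3 -m inch '[[[0,0,0],0,-1],[[0,0,0],0,-1],[[0,0,0],0,-1],[[0,0,0],0,-1],[[0,0,0],0,-1],[[0,0,0],0,-1]]' 90;python3 -m inch '[[[0,-0.2,0],0,-1],[[0,-0.4,0],0,-1],[[0,-0.8,0],0,-1],[[0,-0.6,0],0,-1],[[0,0,0],0,-1],[[0,0,0],0,-1]]'; python3 -c "
from h import *
go(.4707,-.3964,.19,77.7)"
```

```text
time: 24.95
position: [0.4946, -0.0052, 0.0058]
tool_rot: [0.493, 0.507, -0.507, -0.493]
contact_force: [0.2, 0.5, 0.0]
opening: 1.0
time: 25.55
position: [0.4955, -0.0051, 0.007]
tool_rot: [0.493, 0.508, -0.506, -0.492]
contact_force: [-1.8, 0.6, 9.3]
opening: 0.714
time: 26.15
position: [0.4944, -0.0053, 0.0657]
tool_rot: [0.493, 0.508, -0.507, -0.493]
contact_force: [-0.4, 0.9, -3.6]
opening: 0.713
shift units (after turn) [-12.9   -4.15  -2.01] turn units 1.75 now [ 0.4944 -0.0053  0.0657] jaw 91.68 F [-0.4  0.9 -3.6] open 0.713 t 26.15
```

```bash
python3 -m inch '[[[0,-0.8,0],0,-1],[[0,-1,0],0,-1],[[-0.5,-0.6,0],0,-1],[[-1,0,0],0.3,-1],[[-1,0,0],0.3,-1],[[-1,0,0],0.3,-1],[[-1,0,0],0.3,-1],[[-1,0,0],0.3,-1],[[-1,0,0],0.25,-1],[[-1,0,0],0,-1]]' |grep pos;python3 -m inch '[[[-1,0,-0.6],0,-1],[[-1,0,-0.6],0,-1],[[-1,0,-0.3],0,-1],[[-0.8,0,0],0,-1],[[0,0,0],0,-1],[[0,0,0],0,-1]]'|grep pos
python3 - <<'E'
from h import *
s=get_state(); im=get_image("wrist")[:,:,::-1]
go(.4707,-.3964,.12,77.7)
x0,x1,y0,y1=.33,.6,-.5,-.28
r=rect(im,cam("wrist",s),.01,x0,x1,y0,y1,2100); cv2.circle(r,(int((y1+.3964)*2100),int((x1-.4707)*2100)),3,(0,0,255),-1);cv2.imwrite("pics/w14.png",r)
E
```

```text
position: [0.4738, -0.2297, 0.1363]
position: [0.4934, -0.3499, 0.1361]
shift units (after turn) [-1.71  0.54  0.42] turn units -0.0 now [ 0.494  -0.349   0.1363] jaw 77.67 F [ 0.1  1.7 -2.4] open 0.714 t 27.8
```

View pics/w14.png

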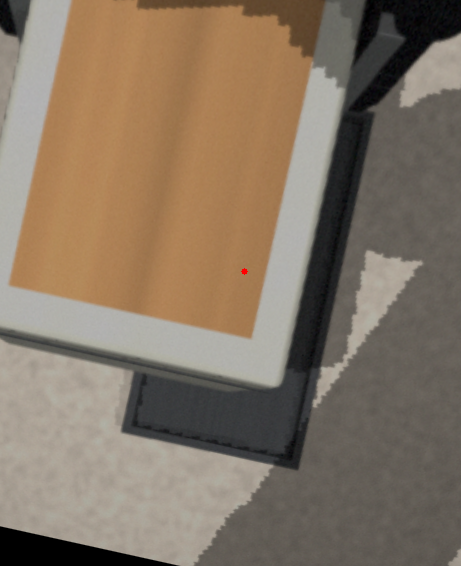

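```bash
python3 -m inch '[[[-0.9,0,0.2],-0.04,-1],[[-0.75,0.5,0.16],0,-1],[[0,1,0],0,-1],[[0,0.8,0],0,-1],[[0,0.3,0],0,-1],[[0,0,0],0,-1],[[0,0,0],0,-1]]' |grep pos
python3 - <<'E'
from h import *
go(.472,-.397,.016,78)
E
```

```text
position: [0.4741, -0.3956, 0.0604]
shift units (after turn) [-0.06  1.48  0.06] turn units 0.01 now [ 0.4741 -0.3956  0.0604] jaw 78.04 F [-0.1 -0.7 -2.8] open 0.711 t 28.5
```

```bash
python3 -m inch '[[[-0.06,0.6,0.06],0,-1],[[0,0.6,0],0,-1],[[0,0.3,0],0,-1],[[0,0,0],0,-1],[[0,0,0],0,-1]]' |egrep 'pos|force'; python3 -m inch '[[[0,0.08,0],0,-1],[[0,0,0],0,-1]]' |egrep 'pos|force'; python3 -m inch '[[[0,0.05,0],0,-1],[[0,0,0],0,-1]]' |egrep 'pos|force'; python3 -m inch '[[[0,0.03,0],0,-1],[[0,0,0],0,-1]]' |egrep 'pos|force'
```

```text
position: [0.4714, -0.3974, 0.0147]
contact_force: [0.6, -0.1, -2.8]
position: [0.4715, -0.3974, 0.0123]
contact_force: [0.2, -0.2, -3.7]
position: [0.4715, -0.3975, 0.0111]
contact_force: [-0.9, 1.1, 3.4]
position: [0.4715, -0.3975, 0.0111]
contact_force: [-3.6, 4.3, 14.3]
```

Seated at the expected height (bottom ≈ 4 mm). Release, retreat, check from above.

```bash
python3 -m inch '[[[0,-0.02,0],0,-1],[[0,0,0],0,0.6],[[0,0,0],0,0.8],[[0,0,0],0,0.8],[[0,0,0],0,0.8],[[0,-0.3,0],0,0.8],[[0,-1,0],0,0.8],[[0,-1,0],0,1],[[0,-1,0],0,1],[[0,-1,0],0,1]]'|egrep 'pos|force|open';python3 -m inch '[[[0,-1,0],0,1],[[0.5,-1,0],0,1],[[1,0,0],0,1],[[1,0,0],0,1],[[0.5,0,0],0,1],[[0,0,0],0,1],[[0,0,0],0,1]]'
python3 - <<'E'
from h import *
s=get_state(); im=get_image("wrist")[:,:,::-1]
x0,x1,y0,y1=.33,.6,-.52,-.28
r=rect(im,cam("wrist",s),.049,x0,x1,y0,y1,2000)
m=cv2.inRange(cv2.cvtColor(r,cv2.COLOR_BGR2HSV),(5,60,60),(25,255,255)); m=cv2.morphologyEx(m,cv2.MORPH_OPEN,np.ones((5,5)))
for c in cv2.findContours(m,0,2)[0]:
    (u,v),(w,h),a=cv2.minAreaRect(c)
    if min(w,h)>40: print('xy',round(x1-v/2000,4),round(y1-u/2000,4),'mm',round(w/2,1),round(h/2,1),round(a,1))
a=cv2.resize(im,(480,360)); b=cv2.resize(get_image("scene")[:,:,::-1][80:440,150:630],(480,360)); t=get_image("top")[:,:,::-1][60:360,80:560]
cv2.imwrite("pics/w15.png",cv2.resize(np.vstack([cv2.resize(r,(480,540))[:0],np.hstack([b,a])]),(800,300)))
cv2.imwrite("pics/w16.png",np.vstack([np.hstack([cv2.resize(b,(400,300)),cv2.resize(a,(400,300))]),np.hstack([cv2.resize(t,(480,300)),cv2.resize(r,(320,300))])]))
E
```

```text
position: [0.471, -0.3974, 0.1411]
contact_force: [0.6, 1.2, -1.5]
opening: 0.999
time: 31.3
position: [0.4898, -0.3096, 0.1998]
tool_rot: [0.55, 0.445, -0.445, -0.549]
contact_force: [0.1, -0.6, 0.3]
opening: 0.999
xy 0.4703 -0.3985 mm 46.6 134.7 12.0Traceback (most recent call last):
  File "<stdin>", line 10, in <module>
    return _nx.concatenate(arrs, 0, dtype=dtype, casting=casting)
           ~~~~~~~~~~~~~~~^^^^^^^^^^^^^^^^^^^^^^^^^^^^^^^^^^^^^^^
ValueError: all the input array dimensions except for the concatenation axis must match exactly, but along dimension 1, the array at index 0 has size 480 and the array at index 1 has size 960
```

Run:
```python
from h import *
im=get_image("wrist")[:,:,::-1]; b=get_image("scene")[:,:,::-1][100:420,170:597]; t=get_image("top")[:,:,::-1][60:360,80:560]
cv2.imwrite("pics/w16.png",np.vstack([np.hstack([cv2.resize(b,(400,300)),cv2.resize(im,(400,300))]),np.hstack([cv2.resize(t,(480,300)),np.zeros((300,320,3),'u1')])]))
```

```text
(no output)
```

View pics/w16.png

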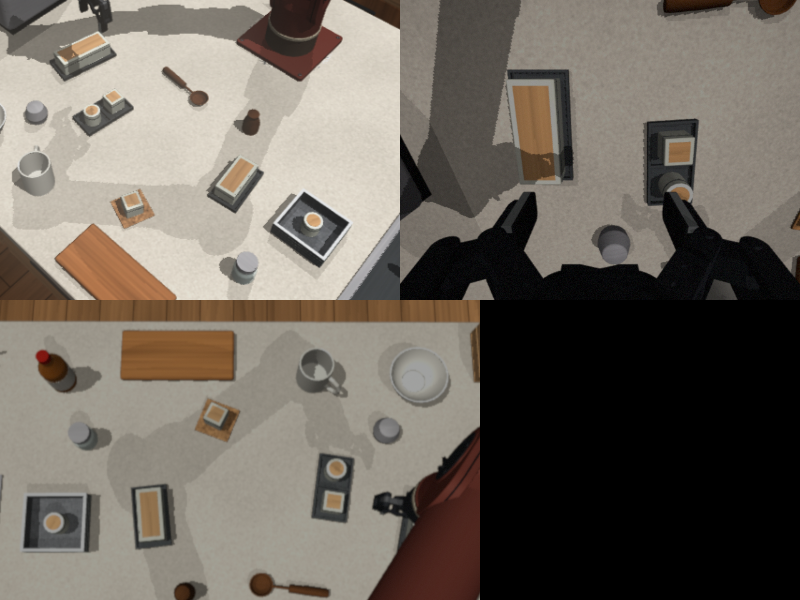

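All the tins stand in their places, and the tins in the caddy and on the cork board have not been disturbed. The gripper is clear at about 0.2 m.

```bash
python3 -c "
from cell import *
print(hand_in())"
```

```text
the job is handed in; nothing more can be done
None
```

The stack is taken apart and handed in after about 31 s of the 120 s allowed; the hand-in reports no verdict. I moved the tins in this order:

1. **Square tin:** into the caddy's empty bay, since the caddy already held a round one.
2. **Round tin:** into the grey spares basket, as the duplicate.
3. **Smaller long tin:** into the smaller tray.
4. **Big long tin:** into the large tray.

**Last checks**
- **Heights:** each tin touched the floor of its place at the expected height before I let go. The brief contact forces were at most about 25 N.
- **Long tins:** measured after release, their lid panels had the same size as before the move, so they lie flat. Their centres are within about 3 mm of the tray centres and they are in line to within 1°.
- **Final pictures:** all tins are upright in their places, and the tins already in the caddy and on the cork board look undisturbed (by eye). The gripper was clear of everything at hand-in.

**Disagreements:** the wrist camera's outline of the smaller tray came out about 10 mm too wide, probably because of a shadow. A closer look at the tray's edge agreed with the top camera, so I used those two. No other check failed.

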